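# Leak-test a cast housing under a toggle clamp

### The job

Leak-test the black housing in the nest: swing the red clamp handle over until the clamp locks the housing down on its seal, let go and leave it locked for the two seconds of the test. Then swing the clamp fully back open, take the housing out and set it down gently in the green tray, flat and the same way up. Leave everything else as it is.

Things in the scene. Friction and masses are not known exactly. Their poses are not given: they have to be found in the camera images.
- nest: Leak-test nest, fixed: aluminium plate 250 x 130 x 10 mm. Along its x axis it carries a grey riser with the toggle clamp, the seat with an orange seal, and a blue air manifold with a gauge (61 mm high, x = 96 to 130 mm). Origin: centre of the plate's underside, on the bench; x points from clamp to seat, z up. The open clamp's steel arm stands at x = -82 to -18 mm, up to 190 mm high.
- clamp_handle: Handle of the toggle clamp, swings in the nest's x-z plane. Red grip 17 mm thick along the nest's y, 19 mm the other way, from z = 21 to 103 mm (its end) in its own frame; origin at its link pin, z along the handle. Open: lies back level or a little below, away from the housing, held by its weight. Locked: upright, 7 degrees past vertical towards the housing, at a stop, where it holds itself.
- handle_grip (a point): Middle of the red grip. In the nest's frame: x -168, z 95.5 mm open; x -29, z 196.5 mm locked (dead centre at x -42); between them it follows within 1 mm a circle of radius 134 mm about x -37.4, z 63 mm, at y = 0. The last 25 degrees press the seal: a few newtons at the grip, under 8, then it goes over dead centre to the stop; a few newtons pull it back.
- clamp_arm (a joint): Turn of the clamp's steel arm: 0 fully open (arm nearly upright, as at the start); grows as it closes; about 1.475 rad when locked, with the arm level over the housing.
- pad (a point): Middle of the face of the black rubber pad (18 mm across) on the end of the clamp arm; when locked it presses on the bright spot in the middle of the housing's back.
- seal (a joint): Downward squeeze of the orange silicone seal: about 0.0003 m with the housing merely lying on it, about 0.0019 m with the clamp locked.
- housing: Black die-cast housing to test, 104 (its x) x 58 (its y) x 32 mm, about 0.24 kg, rim down on the seal, long side along the nest's x; fins stand 4.5 mm above its back at either end. Origin: centre of its underside, z up. Guides reach 8 mm above its underside with 2 mm play and leave the middle 70 mm of its long sides free; it can be gripped across its 58 mm.
- seat (a point): Centre of the seal's upper face, 24 mm above the bench: the housing's origin lies here.
- tray_green: Green tray for passed housings, fixed, empty: outside 140 (its x) x 165 (its y) x 28 mm, walls and floor 4 mm. Origin: centre of its underside, on the bench.
- tray_red: Red tray for rejects, same size, fixed; holds one rejected housing. It may stand nearer or farther than the green one.
- reject: The rejected housing, the same as the tested one, in the red tray; leave alone. Origin: centre of its underside.
- wrench: Small steel wrench 100 mm long, lying on the nest's plate behind the clamp, under the open handle; leave alone.
- screwdriver: Yellow screwdriver 160 mm long on the bench beyond the nest; leave alone.
- white_box: Small white open carton 75 x 95 x 60 mm; leave alone.
- jar: Clear jar with a white cap, 60 mm across, 70 mm tall; leave alone.
- magnet_stand: Blue steel weight, 44 mm across, 45 mm tall; leave alone.
Mind the look-alikes: they are no part of the job. What is shaped like the housing but white is not meant. Several things have the shape of the tray_green; the one meant has the colours described above.

How it is judged:
On the way, in this order (a step that is already met when the one before it is completed fails the run):
1. the clamp is locked over centre by itself, out of the robot's hand, pressing the housing down on its seal, for two seconds (value of joint clamp_arm above 1.4 rad and value of joint seal above 0.001 m and contact force between the fingers and clamp_handle below 0.2 N and contact force between the fingers and housing below 0.2 N and horizontal distance between housing and seat below 0.006 m), for 1.9 s.
2. the clamp is swung back open, with the housing still in the nest (value of joint clamp_arm below 0.35 rad and horizontal distance between housing and seat below 0.01 m and distance between housing and seat below 0.012 m), for 0.2 s.
At the end, for the whole second after the job is handed in: The housing lies at rest, flat on the floor of the green tray (underside within 8 mm of the tray's underside, its middle within 55 mm of the tray's, tilt under 0.08 rad), back up, and the clamp stands open (arm joint under 0.35 rad) (z of housing in the frame of tray_green below 0.008 m and horizontal distance between housing and tray_green below 0.055 m and angle between housing's own z axis and vertical below 0.08 rad and linear speed of housing below 0.02 m/s and value of joint clamp_arm below 0.35 rad); the robot touches nothing.
It fails at once if the housing is dropped or thrown (out of the fingers and faster than 0.45 m/s) (linear speed of housing above 0.45 m/s and contact force between the fingers and housing below 0.05 N).
It fails at once if another thing on the bench or in the trays is shifted by more than 20 mm (distance of any of reject, wrench, screwdriver, white_box, jar, magnet_stand from where it was at the start of the episode above 0.02 m).
It also fails if it takes over 72 s, if anything falls off the work surface, if the arm or the gripper's body presses on something with over 40 N, if the wrist force passes 120 N, or if a joint passes its speed limit or range.

### The arm

A 6-joint arm with a two-finger parallel gripper is mounted at the origin on the work surface. World frame = base frame: x ahead of the robot, y to its left, z up, the work surface at z = 0. Lengths are in m, angles in rad, forces in N, time in s.
With the tool pointing down it reaches from about 0.3 to 0.775 m from the base axis. Payload 14.6 kg.
Tool frame: the origin (TCP) lies at the very end of the fingers, on their centre line; the grasp point (between the pads) lies 19 mm behind it; z points along the fingers, y is the line along which they close (so a half turn about z gives the same grasp; the last joint's range is limited). The gripper opens to 94 mm and grips with 3 to 60 N. Pads are 16 mm wide; open, the fingers measure 119 mm over their backs; the gripper's body (75 mm by 177 mm) begins 78 mm behind the grasp point.
Start: joints at [-1.301, 0.3, 1.521, -0, 1.321, -0.067], TCP at [0.182, -0.519, 0.205] pointing down, gripper open.
Joint ranges: [-3.03, 3.03], [-0.79, 2.21], [0.23, 2.52], [-1.04, 4.18], [0, 3.07], [-2.55, 2.55]. Speed limits (rad/s): [2.22, 2.22, 2.57, 3.14, 3.14, 3.14].

### API

Orientations are given as [roll, pitch, yaw] about the fixed x, y, z axes, in that order (R = Rz(yaw) Ry(pitch) Rx(roll)).
In Python, from station import ctrl gives the robot as it stands.
- The arm moves only by the tool move_arm, never from a script. Its argument "increments" is a list of rows, each a list of 7 numbers: the opening, from 0 (shut) to 1 (fully open), then the shift along the tool's x, y, z in units of 50 mm (1.0 is 50 mm), then the turn, a rotation vector about the tool's x, y, z in rad. In form: [[claw, tx, ty, tz, rx, ry, rz], ...]. A call has 1 to 20 rows; each row shifts and turns the commanded pose from where the row before left it, along the tool's axes as they then stand; what a row does not reach is not made up. A row lasts 1/10 s, in which the tool goes at most 50 mm and 8.59 degrees, less where a joint would pass 70% of its speed; a pose out of reach is approached as far as the arm can. A call is refused whole if a number of a shift passes 1 or a number of a turn 0.15, either way. A call with a gripper value outside its range is refused whole. The fingers move at their own pace and stop on an object; "force" is the grip in N (left out, the last holds). Time passes only in rows, so rows that do not move let the fingers close. It gives the time, the measured TCP pose, the force, the opening and the grip force at its end, in the units of the state.
- ctrl.get_obs(): the state, without advancing time (a new reading comes with each control period).
- ctrl.camera(name): name is "scene" or "top"; returns a dict with "color" (384x512x3 uint8, blue, green, red), "K" (3x3 intrinsics, pixels), "distortion" ([k1, k2, p1, p2, k3] as OpenCV has them; the pictures are not rectified), "pose" (4x4, takes a point from camera to world coordinates). Camera axes: x right, y down, z forward; pixel columns grow to the right and rows downward; lengths in m; the calibration is good to about 2 mm. A picture is of the moment at which its call begins. There is no depth.
- ctrl.hand_in(): hands the job in; it is judged then, once.
Trained networks look in a picture, given as the dict that the camera call returned (one of the last four; its "shot" number tells which), for a name from the list of things; names that differ only in an ending like _2 or _b are one class to them, and where a whole thing is asked for, a point or a joint stands for the part that bears it (a point fixed in the world has none). Each returns a list of dicts, best first, with "conf" (0 to 1); they miss things now and then, are a little off and sometimes report something else, mostly with a low value. They report only what shows in the picture. A call takes as long as a camera call. They do not tell look-alikes from the thing itself.
- ctrl.cut_out(name, picture): "mask" (384x512 bool, what is visible of it) and "centre" ([row, column] in pixels, amid what is visible of it).
The state is a dict: "time_s": time; "qpos": joint angles; "joint_vel": joint speeds; "tau": joint torques, N m; "ee_pos": TCP position; "eef_rot": TCP orientation; "force": force on the tool from outside, world axes, zero at the start; "moment": the same for the moment, N m; "grip_width": finger opening in m; "grip_force": force on a finger pad.
Only numpy, scipy, OpenCV 4.12 (cv2) and the standard library are available. Lean on these libraries where they do the work, as an engineer would, in place of code of your own. Each camera call takes 0.05 s, during which the arm holds its last target. There are 200 camera calls.

## Working session

There is one attempt and no reset: what is moved stays moved. The work goes in short steps, Python scripts to look and compute and a tool call to move; the robot and the scene stay as the last step left them, time stands still between calls to the robot, and variables do not carry over. Pictures are saved under pics/ and viewed, at most 10 in all, crops included, and the job is handed in when it is done.

Besides the shell and the picture viewer there is one more tool, called after ">>>" by a JSON object that holds its "name" and its "arguments". move_arm: Moves the arm, as the interface text tells. Its arguments: {"type":"object","properties":{"increments":{"type":"array","items":{"type":"array","items":{"type":"number"}}},"force":{"type":"number"}},"required":["increments"]}

```bash
mkdir -p pics; ls
cat > h.py <<'E'
import numpy as np, cv2, pickle
from station import ctrl
def ray(c,rc):
    p=cv2.undistortPoints(np.array([[[rc[1],rc[0]]]],float),c["K"],np.array(c["distortion"],float))[0,0]
    T=np.array(c["pose"]); return T[:3,3], T[:3,:3]@np.array([p[0],p[1],1])
def hit(c,rc,z):
    o,d=ray(c,rc); return o+d*(z-o[2])/d[2]
def proj(c,P):
    T=np.linalg.inv(np.array(c["pose"])); rv=cv2.Rodrigues(T[:3,:3])[0]
    return cv2.projectPoints(np.array(P,float).reshape(-1,1,3),rv,T[:3,3],np.array(c["K"],float),np.array(c["distortion"],float))[0][:,0]
E
python3 - <<'E'
from h import *
cs={}
for n in("scene","top"):
    c=ctrl.camera(n); cs[n]=c; cv2.imwrite(f"pics/{n}0.png",c["color"])
    print(n,np.round(c["pose"],3).tolist(),np.round(c["K"],1).tolist())
    for t in("nest","clamp_handle","pad","housing","tray_green","wrench","screwdriver","white_box","jar","magnet_stand"):
        for d in ctrl.cut_out(t,c):
            if d["conf"]>.2: print(t,round(d["conf"],2),np.round(d["centre"]),np.round(hit(c,d["centre"],0.05),3),d["mask"].sum())
print(ctrl.get_obs())
pickle.dump(cs,open("c0.pkl","wb"))
E
```

```text
pics
scene [[0.637, 0.452, -0.625, 1.184], [0.771, -0.384, 0.508, -0.53], [-0.01, -0.805, -0.593, 0.788], [0.0, 0.0, 0.0, 1.0]] [[415.2, 0.0, 253.0], [0.0, 415.2, 189.3], [0.0, 0.0, 1.0]]
nest 0.86 [248. 226.] [ 0.554 -0.109  0.05 ] 3026
clamp_handle 0.8 [252. 194.] [ 0.515 -0.18   0.05 ] 444
clamp_handle 0.6 [324. 137.] [ 0.618 -0.393  0.05 ] 2078
clamp_handle 0.29 [283. 102.] [ 0.463 -0.406  0.05 ] 402
pad 0.87 [212. 221.] [ 0.431 -0.032  0.05 ] 300
housing 0.84 [228. 243.] [ 0.524 -0.03   0.05 ] 801
housing 0.67 [190. 239.] [0.379 0.07  0.05 ] 564
housing 0.25 [216. 219.] [ 0.44  -0.048  0.05 ] 349
tray_green 0.91 [202. 348.] [0.631 0.275 0.05 ] 2110
tray_green 0.82 [157. 253.] [0.265 0.221 0.05 ] 1411
wrench 0.66 [266. 210.] [ 0.579 -0.175  0.05 ] 278
white_box 0.67 [320. 135.] [ 0.607 -0.392  0.05 ] 2071
white_box 0.61 [253. 194.] [ 0.517 -0.181  0.05 ] 434
jar 0.61 [166. 351.] [0.515 0.428 0.05 ] 395
magnet_stand 0.84 [284. 103.] [ 0.468 -0.406  0.05 ] 382
top [[-0.024, -0.995, 0.094, 0.329], [-1.0, 0.025, 0.006, 0.02], [-0.008, -0.094, -0.996, 1.393], [0.0, 0.0, 0.0, 1.0]] [[4
[... 811 characters left out ...]
09.] [ 0.436 -0.398  0.05 ] 235
{'time_s': 1.1, 'qpos': array([-1.30059521e+00,  2.99903378e-01,  1.52099460e+00, -1.99144794e-05,
        1.32071442e+00, -6.66128134e-02]), 'joint_vel': array([-0.00027874, -0.00115489,  0.0002427 , -0.0003053 ,  0.00011021,
       -0.00036228]), 'tau': array([ 1.99535942e-03, -5.31670332e+01, -3.52909684e+01,  7.09540118e-02,
        2.14287563e-02, -2.98426789e-05]), 'ee_pos': array([ 0.18174743, -0.51909043,  0.20544602]), 'eef_rot': array([-3.14157168e+00,  1.79382777e-05,  3.36818855e-01]), 'force': array([0.74100235, 0.40515915, 0.66108333]), 'moment': array([-0.03328457,  0.06264429,  0.10322677]), 'grip_force': 0.0, 'grip_width': 0.09408013566994657}
```

View pictures.

View pics/scene0.png

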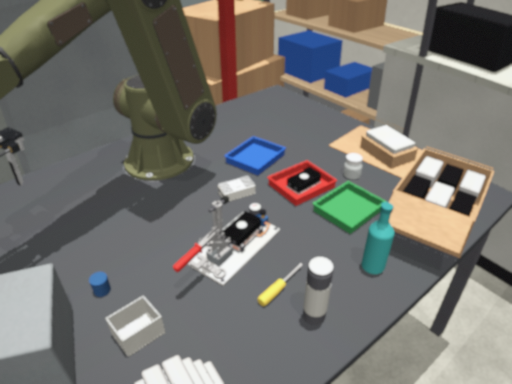

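View pics/top0.png

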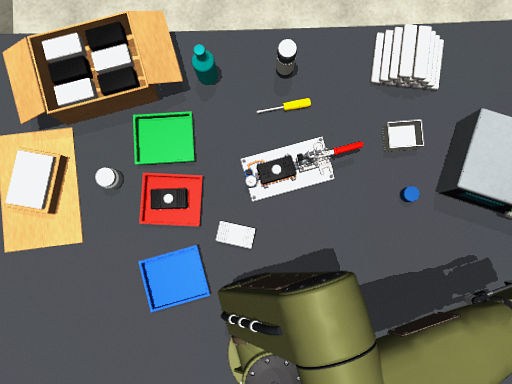

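```bash
cat >> h.py <<'E'
def N(p,nest):
    x,y,a=nest; p=np.array(p,float).reshape(-1,3); c,s=np.cos(a),np.sin(a)
    return np.c_[x+c*p[:,0]-s*p[:,1], y+s*p[:,0]+c*p[:,1], p[:,2]]
E
python3 - <<'E'
from h import *
cs=pickle.load(open("c0.pkl","rb"))
out=[]
# rough nest pose from top: housing top centre z~.056, x=0? use seat offset unknown -> plate corners
for n,(r0,c0,f,w,h) in {"top":(120,230,5,150,90),"scene":(185,165,5,130,105)}.items():
    im=cs[n]["color"][r0:r0+h,c0:c0+w]; im=cv2.resize(im,None,fx=f,fy=f,interpolation=cv2.INTER_CUBIC)
    for k in range(0,w,20): cv2.putText(im,str(c0+k),(k*f,10),0,.35,(0,255,255),1); cv2.line(im,(k*f,12),(k*f,18),(0,255,255),1)
    for k in range(0,h,20): cv2.putText(im,str(r0+k),(0,k*f+4),0,.35,(0,255,255),1)
    cv2.imwrite(f"pics/{n}_crop.png",im)
E
```

```text
(no output)
```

View pics/top_crop.png

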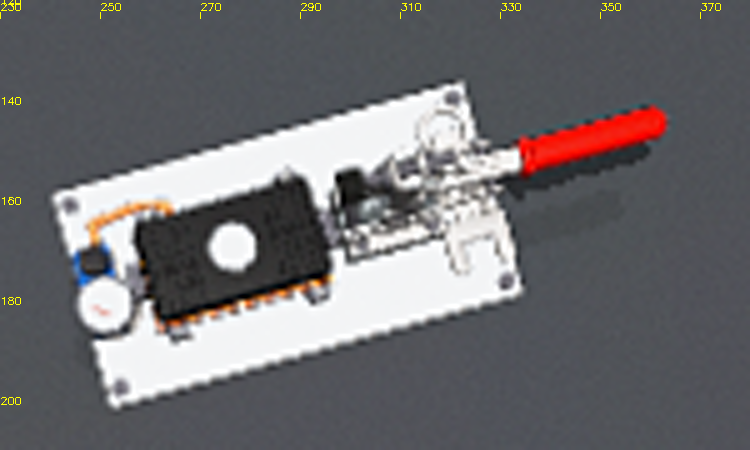

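View pics/scene_crop.png

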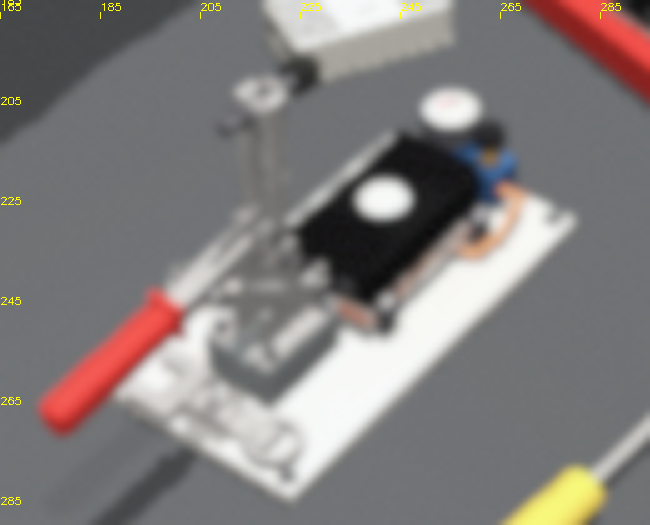

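Run:
```python
from h import *
from scipy.optimize import least_squares
cs=pickle.load(open("c0.pkl","rb")); c=cs["top"]
px=np.array([[240.4,159.6],[322.6,136.6],[334.6,178.4],[252.4,201.6]])
L=[[.125,.065,.01],[-.125,.065,.01],[-.125,-.065,.01],[.125,-.065,.01]]
for Lx in (L,[L[i] for i in (3,2,1,0)]):
    r=least_squares(lambda p:(proj(c,N(Lx,p))-px).ravel(),[.53,-.08,1.88]); print(r.x,r.cost)
r=least_squares(lambda p:(proj(c,N([L[3],L[2],L[1],L[0]],p))-px).ravel(),[.53,-.08,1.88])
best=None
for Lx in (L,[L[i] for i in (3,2,1,0)]):
    r=least_squares(lambda p:(proj(c,N(Lx,p))-px).ravel(),[.53,-.08,1.88])
    if best is None or r.cost<best.cost: best=r
n=best.x; pickle.dump(n,open("nest.pkl","wb"))
def inv(P): 
    d=P[:2]-n[:2]; a=n[2]; return [np.cos(a)*d[0]+np.sin(a)*d[1],-np.sin(a)*d[0]+np.cos(a)*d[1],P[2]]
h=hit(c,(169.2,276.4),.056); print("housing",h,inv(h))
print("spot scene",inv(hit(cs["scene"],(185+198/5,165+384/5),.056)))
for rc in((151.4,334.6),(144.4,363)): print(inv(hit(c,rc,.0955)))
g=N([[-.168,0,.0955],[-.029,0,.1965]],n); print("grip",g,proj(c,g),proj(cs["scene"],g))
print("scene corners",proj(cs["scene"],N(L,n)))
# trays
for col,nm in(((0,1),"green"),):
    im=c["color"].astype(int); m=((im[...,1]>im[...,0]+50)&(im[...,1]>im[...,2]+50)).astype(np.uint8)
    m[:, :100]=0
    ct=max(cv2.findContours(m,0,1)[0],key=cv2.contourArea); b=cv2.minAreaRect(ct); print(b)
    P=np.array([hit(c,(v,u),.028) for u,v in cv2.boxPoints(b)]);print(P.round(3),P.mean(0))
```

```text
[ 0.52047391 -0.06192947  1.81642078] 3836.9224737958784
[ 0.51943507 -0.06213787  1.82059589] 0.18914570960431565
housing [ 0.51323831 -0.02795661  0.056     ] [np.float64(0.034652242276810255), np.float64(-0.0024455112589620714), np.float64(0.05600000000000005)]
spot scene [np.float64(0.036199198649888256), np.float64(-0.005069505514236646), np.float64(0.05600000000000005)]
[np.float64(-0.13047867162266483), np.float64(-0.0015004146232802662), np.float64(0.09549999999999992)]
[np.float64(-0.21088025402105867), np.float64(0.0010989462725059726), np.float64(0.09549999999999992)]
grip [[ 0.56096631 -0.22492348  0.0955    ]
 [ 0.52660415 -0.09023777  0.1965    ]] [[347.87349001 148.23593897]
 [302.4982182  155.79117434]] [[186.17814427 258.13661653]
 [221.89397039 193.89318863]]
scene corners [[241.59051141 211.08058157]
 [182.92489087 260.96829125]
 [221.72120404 283.77416269]
 [278.39821911 228.10823768]]
((162.79310607910156, 137.48275756835938), (50.14860916137695, 60.36623764038086), 86.633544921875)
[[0.689 0.391 0.028]
 [0.696 0.215 0.028]
 [0.548 0.208 0.028]
 [0.542 0.383 0.028]] [0.61868239 0.29926459 0.028     ]
```

Candidates (top view): housing in nest (276,169), reject in the red tray (168,198), white decoy (236,235); trays: green (163,138), red (172,200), blue (174,278). Chosen: the black housing in the nest, confirmed in the crop by the orange seal and the clamp beside it, and the green tray. The red grip, columns 335–363 and rows 151–144, matches the predicted handle pose.

>>> {"name": "move_arm", "arguments": {"increments": [[1,0,0,0,0,0,-0.148],[1,0,0,0,0,0,-0.148],[1,0,0,0,0,0,-0.148],[1,0,0,0,0,0,-0.148],[1,0,0,0,0,0,-0.148],[1,0,0,0,0,0,-0.148],[1,0,0,0,0,0,-0.148],[1,0,0,0,0,0,-0.148],[1,0,0,0,0,0,-0.148],[1,0,0,0,0,0,-0.148],[1,0.38,0.88,0,0,0,0],[1,0.38,0.88,0,0,0,0],[1,0.38,0.88,0,0,0,0],[1,0.38,0.88,0,0,0,0],[1,0.38,0.88,0,0,0,0],[1,0.38,0.88,0,0,0,0],[1,0.38,0.88,0,0,0,0],[1,0.38,0.88,0,0,0,0],[1,0.38,0.88,0,0,0,0],[1,0.38,0.88,0,0,0,0]]}}

```text
time_s: 3.1
ee_pos: [0.5636, -0.2261, 0.2056]
eef_rot: [3.141, 0.0, 1.817]
force: [0.6, -0.8, -0.3]
grip_width: 0.0939
grip_force: 0.0
```

>>> {"name": "move_arm", "arguments": {"increments": [[1,0.03,-0.05,0.43,0,0,0],[1,0,0,0.43,0,0,0],[1,0,0,0.43,0,0,0],[1,0,0,0.43,0,0,0],[1,0,0,0.43,0,0,0],[1,0,0,0.43,0,0,0],[0.35,0,0,0,0,0,0],[0.35,0,0,0,0,0,0],[0.35,0,0,0,0,0,0]], "force": 25}}

```text
time_s: 4.0
ee_pos: [0.56, -0.2271, 0.0779]
eef_rot: [3.14, 0.001, 1.817]
force: [-0.4, -0.1, 0.2]
grip_width: 0.0735
grip_force: 0.0
```

Run:
```python
from h import *
o=ctrl.get_obs(); print(o["ee_pos"],o["force"],o["grip_width"])
a=ctrl.camera("scene")["color"][165:315,100:260]; b=ctrl.camera("top")["color"][90:240,260:420]
cv2.imwrite("pics/g1.png",cv2.resize(np.hstack([a,b]),None,fx=2.4,fy=2.4,interpolation=cv2.INTER_CUBIC))
```

```text
[ 0.56004553 -0.22708312  0.07786837] [-0.44426164 -0.11306504  0.20923253] 0.07347705287452497
```

View pics/g1.png

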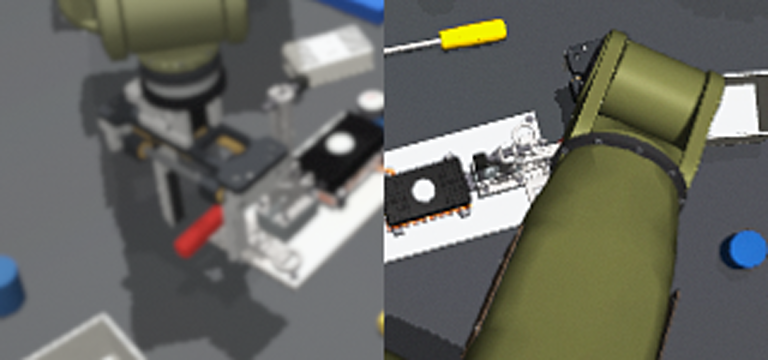

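The scene crop shows the two fingers on either side of the red grip, at about (200,235) and (235,220) in the crop. Now I close them.

>>> {"name": "move_arm", "arguments": {"increments": [[0,0,0,0,0,0,0],[0,0,0,0,0,0,0],[0,0,0,0,0,0,0],[0,0,0,0,0,0,0],[0,0,0,0,0,0,0],[0,0,0,0,0,0,0],[0,0,0,0,0,0,0],[0,0,0,0,0,0,0],[0,0,0,0,0,0,0],[0,0,0,0,0,0,0],[0,0,0,0,0,0,0],[0,0,0,0,0,0,0]], "force": 25}}

```text
time_s: 5.3
ee_pos: [0.5621, -0.2261, 0.0774]
eef_rot: [3.135, 0.002, 1.817]
force: [17.4, 6.0, -1.9]
grip_width: 0.0167
grip_force: 25.0
```

Run:
```python
from h import *
o=ctrl.get_obs(); n=pickle.load(open("nest.pkl","rb")); print(o["time_s"],o["force"].round(1),o["grip_width"])
p=o["ee_pos"]; a=n[2]; d=p[:2]-n[:2]
x,y=np.cos(a)*d[0]+np.sin(a)*d[1],-np.sin(a)*d[0]+np.cos(a)*d[1]; z=p[2]+.019
print(x,y,z)
x0,z0=-.0374,.063; th0=np.arctan2(z-z0,x-x0); r0=np.hypot(z-z0,x-x0); th1=np.arctan2(.1335,.0084)
print(np.degrees(th0),r0)
k=np.linspace(0,1,20); th=th0+k*(th1-th0); r=r0
X=x0+r*np.cos(th); Z=z0+r*np.sin(th)
print(np.c_[np.diff(X)/.05,-np.diff(Z)/.05].round(3).tolist())
```

```text
5.3 [17.4  6.  -1.9] 0.01671255955200672
-0.16937929688164158 -0.0007960898113130305 0.09637522113041021
165.80843582039012 0.13613390536848732
[[0.056, -0.191], [0.069, -0.186], [0.083, -0.18], [0.096, -0.174], [0.108, -0.167], [0.12, -0.158], [0.131, -0.149], [0.142, -0.139], [0.151, -0.128], [0.16, -0.117], [0.169, -0.105], [0.176, -0.092], [0.182, -0.079], [0.187, -0.066], [0.192, -0.052], [0.195, -0.038], [0.197, -0.024], [0.198, -0.009], [0.198, 0.005]]
```

>>> {"name": "move_arm", "arguments": {"increments": [[0,0,0.045,0,0,0,0],[0,0,0,0,0,0,0],[0,0.056,0,-0.19,0,0,0],[0,0.07,0,-0.186,0,0,0],[0,0.083,0,-0.18,0,0,0],[0,0.096,0,-0.174,0,0,0],[0,0.108,0,-0.167,0,0,0],[0,0.12,0,-0.158,0,0,0],[0,0,0,0,0,0,0]], "force": 25}}

```text
time_s: 6.2
ee_pos: [0.556, -0.1995, 0.1302]
eef_rot: [3.139, 0.001, 1.818]
force: [8.1, 3.0, -0.4]
grip_width: 0.0172
grip_force: 25.0
```

```bash
cat > st.py <<'E'
from h import *
o=ctrl.get_obs(); n=pickle.load(open("nest.pkl","rb"))
p=o["ee_pos"]; a=n[2]; d=p[:2]-n[:2]; c,s=np.cos(a),np.sin(a)
x,y=c*d[0]+s*d[1],-s*d[0]+c*d[1]; z=p[2]+.019; f=o["force"]
print("t",o["time_s"],"grip nest",np.round([x,y,z],4),"r",np.hypot(x+.0374,z-.063).round(4),"ang",np.degrees(np.arctan2(z-.063,x+.0374)).round(1),"F nest",np.round([c*f[0]+s*f[1],-s*f[0]+c*f[1],f[2]],1),"w",o["grip_width"],o["eef_rot"].round(3))
E
python3 st.py
```

```text
t 6.2 grip nest [-0.1422 -0.0014  0.1492] r 0.1356 ang 140.6 F nest [ 0.9 -8.6 -0.4] w 0.01719029160300698 [3.139e+00 1.000e-03 1.818e+00]
```

>>> {"name": "move_arm", "arguments": {"increments": [[0,0.131,0.02,-0.149,0,0,0],[0,0.142,0,-0.139,0,0,0],[0,0.151,0,-0.128,0,0,0],[0,0.16,0,-0.117,0,0,0],[0,0.169,0,-0.105,0,0,0],[0,0.176,0,-0.092,0,0,0],[0,0.182,0,-0.079,0,0,0],[0,0.187,0,-0.066,0,0,0],[0,0.192,0,-0.052,0,0,0],[0,0.195,0,-0.038,0,0,0],[0,0.197,0,-0.024,0,0,0],[0,0.198,0,-0.009,0,0,0],[0,0.198,0,0.005,0,0,0],[0,0,0,0,0,0,0],[0,0,0,0,0,0,0]]}}

```text
time_s: 7.7
ee_pos: [0.5286, -0.0899, 0.1799]
eef_rot: [3.14, 0.001, 1.817]
force: [1.4, -0.8, 8.2]
grip_width: 0.0164
grip_force: 25.0
```

```bash
python3 st.py
```

```text
t 7.7 grip nest [-0.0292 -0.0021  0.1989] r 0.1362 ang 86.5 F nest [-1.1 -1.1  8.2] w 0.01636468806402874 [3.140e+00 1.000e-03 1.817e+00]
```

>>> {"name": "move_arm", "arguments": {"increments": [[0,0.07,0,0.02,0,0,0],[0,0,0,0,0,0,0],[0.5,0,0,0,0,0,0],[0.5,0,0,0,0,0,0],[0.5,0,0,0,0,0,0],[0.5,0,0,0,0,0,0],[0.5,0,0,0,0,0,0],[0.5,0,0,0,0,0,0]]}}

```text
time_s: 8.5
ee_pos: [0.5275, -0.0863, 0.1778]
eef_rot: [-3.141, -0.0, 1.817]
force: [-0.7, 0.0, -0.8]
grip_width: 0.0467
grip_force: 0.0
```

```bash
python3 st.py
python3 - <<'E'
from h import *
a=ctrl.camera("scene"); b=ctrl.camera("top")
for c in (a,b):
  for d in ctrl.cut_out("clamp_handle",c): print(round(d["conf"],2),d["centre"])
n=pickle.load(open("nest.pkl","rb")); g=N([-.029,0,.1965],n); print(proj(a,g),proj(b,g))
cv2.imwrite("pics/lock.png",cv2.resize(np.hstack([a["color"][130:300,150:310],b["color"][90:260,220:380]]),None,fx=2.4,fy=2.4,interpolation=cv2.INTER_CUBIC))
E
```

```text
t 8.5 grip nest [-0.0254 -0.0018  0.1968] r 0.1343 ang 84.9 F nest [ 0.2  0.6 -0.8] w 0.046685752220908185 [-3.141 -0.     1.817]
0.64 [252.7, 194.4]
0.48 [147.4, 350.5]
0.27 [167.2, 255.0]
[[221.89397039 193.89318863]] [[302.4982182  155.79117434]]
```

View pics/lock.png

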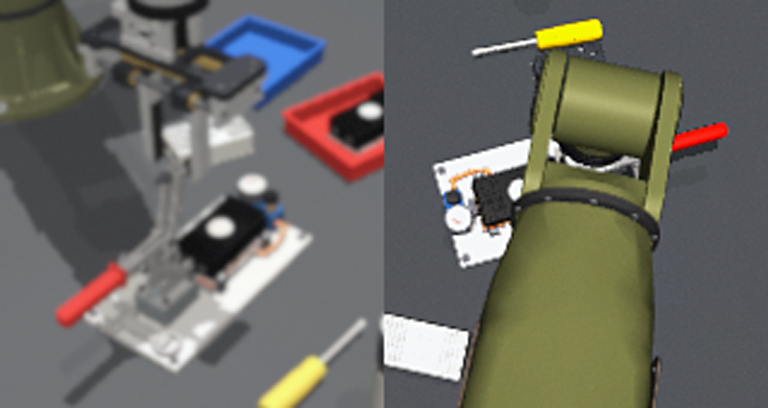

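The picture shows the red handle lying back open, at (90,295) in the left crop. It must have slipped gradually in the pads, so the clamp did not go over centre. The housing's spot is still at its old place. I'll retry with more grip and with the tool tilting along with the handle.

```bash
cat > rows.py <<'E'
import numpy as np
def rows(pts,claw):
    """pts: (x,z,tilt) of grasp point in nest x-z; tool rows between them"""
    out=[]
    for (x0,z0,t0),(x1,z1,t1) in zip(pts,pts[1:]):
        T=lambda x,z,t:np.array([x-.019*np.sin(t),z-.019*np.cos(t)])
        d=T(x1,z1,t1)-T(x0,z0,t0)
        tx=d@[np.cos(t0),-np.sin(t0)]; tz=d@[-np.sin(t0),-np.cos(t0)]
        out.append([claw,round(tx/.05,3),0,round(tz/.05,3),0,round(-(t1-t0),3),0])
    return out
def lin(a,b,n): return [tuple(np.array(a)+(np.array(b)-a)*k/n) for k in range(n+1)]
E
python3 - <<'E'
from rows import *
p=lin((-.0254,.1968,0),(-.0254,.267,0),2)
p+=lin(p[-1],(-.168,.22,-.42),5)[1:]+lin((-.168,.22,-.42),(-.168,.0955,-.42),4)[1:]
print(rows(p,1))
th=np.radians(np.linspace(166,83,22)); t=np.linspace(-.42,.42,22)
print(rows(list(zip(-.0374+.134*np.cos(th),.063+.134*np.sin(th),t)),0))
E
```

```text
[[1, np.float64(0.0), 0, np.float64(-0.702), 0, np.float64(-0.0), 0], [1, np.float64(0.0), 0, np.float64(-0.702), 0, np.float64(-0.0), 0], [1, np.float64(-0.539), 0, np.float64(0.187), 0, np.float64(0.084), 0], [1, np.float64(-0.552), 0, np.float64(0.138), 0, np.float64(0.084), 0], [1, np.float64(-0.562), 0, np.float64(0.089), 0, np.float64(0.084), 0], [1, np.float64(-0.567), 0, np.float64(0.038), 0, np.float64(0.084), 0], [1, np.float64(-0.569), 0, np.float64(-0.012), 0, np.float64(0.084), 0], [1, np.float64(-0.254), 0, np.float64(0.568), 0, np.float64(-0.0), 0], [1, np.float64(-0.254), 0, np.float64(0.568), 0, np.float64(-0.0), 0], [1, np.float64(-0.254), 0, np.float64(0.568), 0, np.float64(-0.0), 0], [1, np.float64(-0.254), 0, np.float64(0.568), 0, np.float64(-0.0), 0]]
[[0, np.float64(0.104), 0, np.float64(-0.142), 0, np.float64(-0.04), 0], [0, np.float64(0.108), 0, np.float64(-0.138), 0, np.float64(-0.04), 0], [0, np.float64(0.112), 0, np.float64(-0.135), 0, np.float64(-0.04), 0], [0, np.float64(0.116), 0, np.float64(-0.131), 0, np.float64(-0.04), 0], [0, np.float64(0.119), 0, n
[... 493 characters left out ...]
142), 0, np.float64(-0.097), 0, np.float64(-0.04), 0], [0, np.float64(0.145), 0, np.float64(-0.093), 0, np.float64(-0.04), 0], [0, np.float64(0.147), 0, np.float64(-0.088), 0, np.float64(-0.04), 0], [0, np.float64(0.15), 0, np.float64(-0.083), 0, np.float64(-0.04), 0], [0, np.float64(0.152), 0, np.float64(-0.079), 0, np.float64(-0.04), 0], [0, np.float64(0.154), 0, np.float64(-0.074), 0, np.float64(-0.04), 0], [0, np.float64(0.157), 0, np.float64(-0.069), 0, np.float64(-0.04), 0], [0, np.float64(0.158), 0, np.float64(-0.064), 0, np.float64(-0.04), 0], [0, np.float64(0.16), 0, np.float64(-0.059), 0, np.float64(-0.04), 0], [0, np.float64(0.162), 0, np.float64(-0.054), 0, np.float64(-0.04), 0]]
```

>>> {"name": "move_arm", "arguments": {"increments": [[0.5,0,0,-0.7,0,0,0],[0.5,0,0,-0.7,0,0,0],[1,-0.54,0,0.187,0,0.084,0],[1,-0.552,0,0.138,0,0.084,0],[1,-0.562,0,0.089,0,0.084,0],[1,-0.567,0,0.038,0,0.084,0],[1,-0.569,0,-0.012,0,0.084,0]]}}

```text
time_s: 9.4
ee_pos: [0.5605, -0.2184, 0.2024]
eef_rot: [3.141, -0.423, 1.817]
force: [0.6, 1.1, 0.2]
grip_width: 0.0835
grip_force: 0.0
```

```bash
cat > st2.py <<'E'
from h import *
from scipy.spatial.transform import Rotation as Ro
o=ctrl.get_obs(); n=pickle.load(open("nest.pkl","rb")); R=Ro.from_euler("xyz",o["eef_rot"]).as_matrix()
a=n[2]; c,s=np.cos(a),np.sin(a); M=np.array([[c,s,0],[-s,c,0],[0,0,1]])
g=M@(o["ee_pos"]-.019*R[:,2]-[n[0],n[1],0]); z=M@R[:,2]
print("t",o["time_s"],"grasp nest",g.round(4),"tilt",np.arctan2(-z[0],-z[2]).round(3),"zy",z[1].round(3),"ang",np.degrees(np.arctan2(g[2]-.063,g[0]+.0374)).round(1),"F",(M@o["force"]).round(1),"w",o["grip_width"].round(4),o["grip_force"],"q",o["qpos"].round(2))
E
python3 st2.py
```

```text
Traceback (most recent call last):
  File "st2.py", line 6, in <module>
    print("t",o["time_s"],"grasp nest",g.round(4),"tilt",np.arctan2(-z[0],-z[2]).round(3),"zy",z[1].round(3),"ang",np.degrees(np.arctan2(g[2]-.063,g[0]+.0374)).round(1),"F",(M@o["force"]).round(1),"w",o["grip_width"].round(4),o["grip_force"],"q",o["qpos"].round(2))
                                                                                                                                                                                                         ^^^^^^^^^^^^^^^^^^^^^
AttributeError: 'float' object has no attribute 'round'
```

```bash
sed -i 's/o\["grip_width"\].round(4)/round(o["grip_width"],4)/' st2.py; python3 st2.py
python3 - <<'E'
from h import *
n=pickle.load(open("nest.pkl","rb"))
a=ctrl.camera("scene"); im=a["color"].astype(int)
m=(im[...,2]>130)&(im[...,1]<80)&(im[...,0]<80); m[:,:150]=0;m[:210]=0;m[:,240:]=0
r,c=np.nonzero(m);print(r.mean(),c.mean(),m.sum()); print(proj(a,N([-.168,0,.0955],n)))
E
```

```text
t 9.4 grasp nest [-0.1693 -0.0011  0.2197] tilt -0.423 zy -0.002 ang 130.1 F [ 0.9 -0.8  0.2] w 0.0835 0.0 q [-0.56  0.6   1.16  0.29  1.69 -0.82]
260.62773722627736 185.25547445255475 137
[[186.17814427 258.13661653]]
```

>>> {"name": "move_arm", "arguments": {"increments": [[1,-0.25,0.02,0.57,0,0,0],[1,-0.25,0,0.57,0,0,0],[1,-0.25,0,0.57,0,0,0],[1,-0.25,0,0.57,0,0,0],[0,0,0,0,0,0,0],[0,0,0,0,0,0,0],[0,0,0,0,0,0,0],[0,0,0,0,0,0,0],[0,0,0,0,0,0,0],[0,0,0,0,0,0,0],[0,0,0,0,0,0,0],[0,0,0,0,0,0,0],[0,0,0,0,0,0,0],[0,0,0,0,0,0,0],[0,0,0,0,0,0,0],[0,0,0,0,0,0,0],[0,0,0,0,0,0,0],[0,0,0,0,0,0,0]], "force": 45}}

```text
time_s: 11.25
ee_pos: [0.5608, -0.2162, 0.0779]
eef_rot: [-3.141, -0.42, 1.817]
force: [-4.9, -1.2, 1.3]
grip_width: 0.0168
grip_force: 45.0
```

```bash
python3 st2.py
```

```text
t 11.25 grasp nest [-0.1673 -0.002   0.0953] tilt -0.42 zy -0.001 ang 166.0 F [0.1 5.1 1.3] w 0.0168 44.99833166599274 q [-0.56  0.71  1.27  0.29  1.47 -0.88]
```

>>> {"name": "move_arm", "arguments": {"increments": [[0,0.104,0,-0.142,0,-0.04,0],[0,0.108,0,-0.138,0,-0.04,0],[0,0.112,0,-0.135,0,-0.04,0],[0,0.116,0,-0.131,0,-0.04,0],[0,0.119,0,-0.127,0,-0.04,0],[0,0.123,0,-0.123,0,-0.04,0],[0,0.126,0,-0.119,0,-0.04,0],[0,0.13,0,-0.115,0,-0.04,0],[0,0.133,0,-0.111,0,-0.04,0],[0,0.136,0,-0.106,0,-0.04,0],[0,0.139,0,-0.102,0,-0.04,0],[0,0.142,0,-0.097,0,-0.04,0]]}}

```text
time_s: 12.45
ee_pos: [0.5467, -0.1604, 0.1617]
eef_rot: [-3.141, 0.063, 1.817]
force: [-4.6, -1.0, -12.6]
grip_width: 0.0168
grip_force: 45.0
```

```bash
python3 st2.py
```

```text
t 12.45 grasp nest [-0.1007 -0.0021  0.1807] tilt 0.063 zy 0.001 ang 118.3 F [  0.2   4.7 -12.6] w 0.0168 44.9955278635025 q [-0.32  0.36  1.54 -0.06  1.2  -0.55]
```

>>> {"name": "move_arm", "arguments": {"increments": [[0,0.145,0,-0.093,0,-0.04,0],[0,0.147,0,-0.088,0,-0.04,0],[0,0.15,0,-0.083,0,-0.04,0],[0,0.152,0,-0.079,0,-0.04,0],[0,0.154,0,-0.074,0,-0.04,0],[0,0.157,0,-0.069,0,-0.04,0],[0,0.158,0,-0.064,0,-0.04,0]]}}

```text
time_s: 13.15
ee_pos: [0.533, -0.106, 0.1796]
eef_rot: [3.141, 0.344, 1.816]
force: [-3.7, -8.0, -9.3]
grip_width: 0.0165
grip_force: 45.0
```

```bash
python3 st2.py
python3 - <<'E'
from h import *
a=ctrl.camera("scene")
n=pickle.load(open("nest.pkl","rb")); P=proj(a,N([[-.042,0,.197],[-.029,0,.1965],[-.029,0,.155]],n)); print(P)
im=cv2.resize(a["color"][130:280,150:310],None,fx=4.9,fy=4,interpolation=cv2.INTER_CUBIC)
cv2.imwrite("pics/lock2.png",cv2.resize(a["color"][130:280,150:310],None,fx=4,fy=4,interpolation=cv2.INTER_CUBIC))
E
```

```text
t 13.15 grasp nest [-0.0394 -0.0023  0.1975] tilt 0.344 zy 0.001 ang 90.9 F [-6.8  5.6 -9.3] w 0.0165 44.99108970165253 q [-0.11  0.25  1.68 -0.36  1.11 -0.21]
[[218.36325532 196.43361052]
 [221.89397039 193.89318863]
 [222.8254558  207.51780848]]
```

View pics/lock2.png

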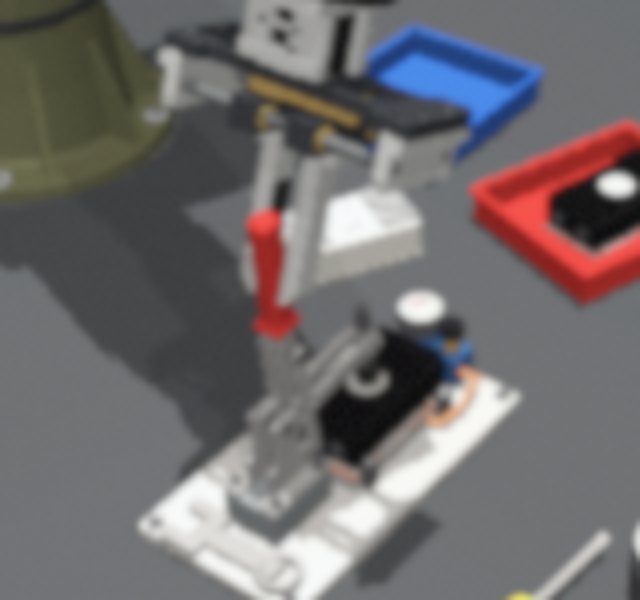

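The picture shows the red handle nearly upright between the fingers, at (268,275) in the crop, with the arm almost level over the housing. It lags the pads by a few mm, so I push on over centre.

>>> {"name": "move_arm", "arguments": {"increments": [[0,0.075,0,-0.027,0,0,0],[0,0.075,0,-0.027,0,0,0],[0,0.075,0,-0.027,0,0,0],[0,0.075,0,-0.027,0,0,0],[0,0,0,0,0,0,0]]}}

```text
time_s: 13.7
ee_pos: [0.529, -0.0902, 0.1792]
eef_rot: [-3.141, 0.341, 1.817]
force: [-3.2, -6.2, -9.8]
grip_width: 0.0163
grip_force: 45.0
```

```bash
python3 st2.py
cat > red.py <<'E'
from h import *
n=pickle.load(open("nest.pkl","rb"))
a=ctrl.camera("scene"); im=a["color"].astype(int)
m=(im[...,2]>120)&(im[...,1]<90)&(im[...,0]<90); m[:,:150]=0;m[:,255:]=0;m[:170]=0
r,c=np.nonzero(m)
for k in range(r.min(),r.max()+1,4): print(k,c[r==k].mean().round(1) if (r==k).any() else None,end="; ")
print()
# handle axis at lock: 7deg towards +x through grip
s,co=np.sin(.122),np.cos(.122)
for nm,(x,z,s,co) in {"lock":(-.029,.1965,s,co),"dead":(-.042,.197,0,1)}.items():
    print(nm,proj(a,N([[x+d*s,0,z+d*co] for d in(-.041,-.02,0,.02,.041)],n)).round(1).tolist())
E
python3 red.py
```

```text
t 13.7 grasp nest [-0.0232 -0.0024  0.1971] tilt 0.341 zy 0.002 ang 83.9 F [-5.2  4.7 -9.8] w 0.0163 44.99255955219269 q [-0.08  0.24  1.69 -0.36  1.12 -0.18]
178 223.0; 182 220.0; 186 220.5; 190 221.0; 194 221.0; 198 220.5; 202 220.5; 206 221.5; 210 221.0; 
lock [[221.5, 208.3], [221.7, 201.0], [221.9, 193.9], [222.1, 186.6], [222.3, 178.8]]
dead [[219.4, 209.9], [218.9, 203.1], [218.4, 196.4], [217.9, 189.6], [217.3, 182.2]]
```

>>> {"name": "move_arm", "arguments": {"increments": [[0,0.075,0,-0.027,0,0,0],[0,0.075,0,-0.027,0,0,0],[0,0,0,0,0,0,0]]}}

```text
time_s: 14.05
ee_pos: [0.527, -0.0823, 0.1786]
eef_rot: [-3.141, 0.34, 1.817]
force: [-1.7, -5.5, -14.2]
grip_width: 0.0164
grip_force: 45.0
```

```bash
python3 st2.py;python3 red.py
```

```text
t 14.05 grasp nest [-0.0151 -0.0023  0.1965] tilt 0.34 zy 0.002 ang 80.5 F [ -4.9   3.1 -14.2] w 0.0164 44.994876980781555 q [-0.06  0.24  1.7  -0.36  1.12 -0.16]
176 225.0; 180 223.0; 184 223.0; 188 223.0; 192 223.0; 196 222.5; 200 222.0; 204 223.0; 208 222.0; 
lock [[221.5, 208.3], [221.7, 201.0], [221.9, 193.9], [222.1, 186.6], [222.3, 178.8]]
dead [[219.4, 209.9], [218.9, 203.1], [218.4, 196.4], [217.9, 189.6], [217.3, 182.2]]
```

>>> {"name": "move_arm", "arguments": {"increments": [[0,0.075,0,-0.017,0,0,0],[0,0,0,0,0,0,0]]}}

```text
time_s: 14.3
ee_pos: [0.5264, -0.0804, 0.1784]
eef_rot: [-3.141, 0.344, 1.817]
force: [4.5, -21.8, -17.3]
grip_width: 0.0165
grip_force: 45.0
```

```bash
python3 st2.py;python3 red.py|head -1
```

```text
t 14.3 grasp nest [-0.013  -0.0023  0.1963] tilt 0.344 zy 0.002 ang 79.6 F [-22.3   1.1 -17.3] w 0.0165 44.96453940868378 q [-0.06  0.24  1.7  -0.37  1.12 -0.16]
176 225.5; 180 223.5; 184 223.5; 188 223.0; 192 223.0; 196 223.0; 200 222.0; 204 223.0; 208 222.5;
```

The reaction jumped to 22 N, so the handle is at its stop. I release it.

>>> {"name": "move_arm", "arguments": {"increments": [[0.5,0,0,0,0,0,0],[0.5,0,0,0,0,0,0],[0.5,0,0,0,0,0,0],[0.5,0,0,0,0,0,0],[0.5,0,0,0,0,0,0],[0.5,0,0,0,0,0,0]]}}

```text
time_s: 14.95
ee_pos: [0.5268, -0.0787, 0.1789]
eef_rot: [3.141, 0.34, 1.817]
force: [-0.6, 0.8, -0.5]
grip_width: 0.047
grip_force: 0.0
```

```bash
python3 st2.py;python3 red.py|head -1
```

```text
t 14.95 grasp nest [-0.0115 -0.003   0.1968] tilt 0.34 zy 0.001 ang 79.1 F [ 0.9  0.4 -0.5] w 0.047 0.0 q [-0.06  0.24  1.7  -0.36  1.12 -0.16]
176 223.5; 180 223.0; 184 222.5; 188 222.5; 192 222.0; 196 222.5; 200 222.5; 204 223.0; 208 222.5;
```

>>> {"name": "move_arm", "arguments": {"increments": [[0.5,-0.09,0,0.033,0,0,0],[0.5,-0.09,0,0.033,0,0,0],[0.5,-0.09,0,0.033,0,0,0],[0.5,-0.09,0,0.033,0,0,0],[0.5,0,0,0,0,0,0],[0.5,0,0,0,0,0,0],[0.5,0,0,0,0,0,0],[0.5,0,0,0,0,0,0],[0.5,0,0,0,0,0,0],[0.5,0,0,0,0,0,0],[0.5,0,0,0,0,0,0],[0.5,0,0,0,0,0,0],[0.5,0,0,0,0,0,0],[0.5,0,0,0,0,0,0],[0.5,0,0,0,0,0,0],[0.5,0,0,0,0,0,0],[0.5,0,0,0,0,0,0],[0.5,0,0,0,0,0,0],[0.5,0,0,0,0,0,0],[0.5,0,0,0,0,0,0]]}}

```text
time_s: 17.0
ee_pos: [0.5313, -0.0974, 0.1785]
eef_rot: [3.142, 0.34, 1.817]
force: [-0.2, -0.6, 0.6]
grip_width: 0.0473
grip_force: 0.0
```

>>> {"name": "move_arm", "arguments": {"increments": [[0.5,0,0,0,0,0,0],[0.5,0,0,0,0,0,0],[0.5,0,0,0,0,0,0],[0.5,0,0,0,0,0,0],[0.5,0,0,0,0,0,0],[0.5,0,0,0,0,0,0]]}}

```text
time_s: 17.6
ee_pos: [0.5313, -0.0974, 0.1785]
eef_rot: [-3.142, 0.34, 1.817]
force: [-0.1, -0.8, -0.9]
grip_width: 0.0469
grip_force: 0.0
```

```bash
python3 st2.py;python3 red.py|head -1
python3 - <<'E'
from rows import *
th=np.radians(np.linspace(86.4,166,20)); t=np.linspace(.34,-.42,20)
for r in rows(list(zip(-.0374+.134*np.cos(th),.063+.134*np.sin(th),t)),0): print([float(v) for v in r])
E
```

```text
t 17.6 grasp nest [-0.0308 -0.0028  0.1964] tilt 0.34 zy 0.001 ang 87.2 F [-0.8  0.3 -0.9] w 0.0469 0.0 q [-0.09  0.25  1.69 -0.36  1.11 -0.19]
177 224.0; 181 223.0; 185 223.5; 189 222.5; 193 222.0; 197 222.5; 201 222.5; 205 222.0; 209 222.0; 
[0.0, -0.171, 0.0, 0.06, 0.0, 0.04, 0.0]
[0.0, -0.169, 0.0, 0.066, 0.0, 0.04, 0.0]
[0.0, -0.167, 0.0, 0.072, 0.0, 0.04, 0.0]
[0.0, -0.164, 0.0, 0.078, 0.0, 0.04, 0.0]
[0.0, -0.162, 0.0, 0.084, 0.0, 0.04, 0.0]
[0.0, -0.159, 0.0, 0.09, 0.0, 0.04, 0.0]
[0.0, -0.156, 0.0, 0.096, 0.0, 0.04, 0.0]
[0.0, -0.152, 0.0, 0.101, 0.0, 0.04, 0.0]
[0.0, -0.149, 0.0, 0.107, 0.0, 0.04, 0.0]
[0.0, -0.145, 0.0, 0.112, 0.0, 0.04, 0.0]
[0.0, -0.141, 0.0, 0.117, 0.0, 0.04, 0.0]
[0.0, -0.137, 0.0, 0.123, 0.0, 0.04, 0.0]
[0.0, -0.133, 0.0, 0.128, 0.0, 0.04, 0.0]
[0.0, -0.129, 0.0, 0.132, 0.0, 0.04, 0.0]
[0.0, -0.124, 0.0, 0.137, 0.0, 0.04, 0.0]
[0.0, -0.12, 0.0, 0.142, 0.0, 0.04, 0.0]
[0.0, -0.115, 0.0, 0.146, 0.0, 0.04, 0.0]
[0.0, -0.11, 0.0, 0.15, 0.0, 0.04, 0.0]
[0.0, -0.105, 0.0, 0.154, 0.0, 0.04, 0.0]
```

>>> {"name": "move_arm", "arguments": {"increments": [[0,0,0,0,0,0,0],[0,0,0,0,0,0,0],[0,0,0,0,0,0,0],[0,0,0,0,0,0,0],[0,0,0,0,0,0,0],[0,0,0,0,0,0,0],[0,0,0,0,0,0,0],[0,0,0,0,0,0,0],[0,-0.171,0,0.06,0,0.04,0],[0,-0.169,0,0.066,0,0.04,0],[0,-0.167,0,0.072,0,0.04,0],[0,-0.164,0,0.078,0,0.04,0],[0,-0.162,0,0.084,0,0.04,0],[0,-0.159,0,0.09,0,0.04,0]], "force": 45}}

```text
time_s: 19.05
ee_pos: [0.5439, -0.149, 0.1687]
eef_rot: [-3.141, 0.097, 1.817]
force: [-6.9, 3.1, 4.1]
grip_width: 0.0166
grip_force: 45.0
```

```bash
python3 st2.py
```

```text
t 19.05 grasp nest [-0.0884 -0.0022  0.1876] tilt 0.097 zy 0.001 ang 112.3 F [4.7 6.  4.1] w 0.0166 44.9999874830246 q [-0.29  0.34  1.56 -0.09  1.19 -0.51]
```

>>> {"name": "move_arm", "arguments": {"increments": [[0,-0.156,0,0.096,0,0.04,0],[0,-0.152,0,0.101,0,0.04,0],[0,-0.149,0,0.107,0,0.04,0],[0,-0.145,0,0.112,0,0.04,0],[0,-0.141,0,0.117,0,0.04,0],[0,-0.137,0,0.123,0,0.04,0],[0,-0.133,0,0.128,0,0.04,0],[0,-0.129,0,0.132,0,0.04,0],[0,-0.124,0,0.137,0,0.04,0],[0,-0.12,0,0.142,0,0.04,0],[0,-0.115,0,0.146,0,0.04,0],[0,-0.11,0,0.15,0,0.04,0],[0,-0.105,0,0.154,0,0.04,0],[0,0,0,0,0,0,0]]}}

```text
time_s: 20.45
ee_pos: [0.5619, -0.2208, 0.0776]
eef_rot: [3.14, -0.418, 1.815]
force: [0.2, -12.7, 8.4]
grip_width: 0.0169
grip_force: 45.0
```

```bash
python3 st2.py
```

```text
t 20.45 grasp nest [-0.172  -0.0019  0.0949] tilt -0.418 zy -0.004 ang 166.7 F [-12.3   2.9   8.4] w 0.0169 45.017414689064026 q [-0.56  0.72  1.27  0.29  1.47 -0.88]
```

Run:
```python
from rows import *
p=lin((-.170,.0955,-.42),(-.235,.2416,-.42),4)
p+=lin(p[-1],(.037,.28,0),8)[1:]
for r in rows(p,1): print([float(v) for v in r])
```

```text
[1.0, 0.001, 0.0, -0.8, 0.0, -0.0, 0.0]
[1.0, 0.001, 0.0, -0.8, 0.0, -0.0, 0.0]
[1.0, 0.001, 0.0, -0.8, 0.0, -0.0, 0.0]
[1.0, 0.001, 0.0, -0.8, 0.0, -0.0, 0.0]
[1.0, 0.64, 0.0, 0.189, 0.0, -0.052, 0.0]
[1.0, 0.649, 0.0, 0.154, 0.0, -0.052, 0.0]
[1.0, 0.656, 0.0, 0.119, 0.0, -0.053, 0.0]
[1.0, 0.662, 0.0, 0.083, 0.0, -0.052, 0.0]
[1.0, 0.665, 0.0, 0.047, 0.0, -0.053, 0.0]
[1.0, 0.667, 0.0, 0.011, 0.0, -0.052, 0.0]
[1.0, 0.666, 0.0, -0.025, 0.0, -0.052, 0.0]
[1.0, 0.664, 0.0, -0.061, 0.0, -0.052, 0.0]
```

>>> {"name": "move_arm", "arguments": {"increments": [[0.6,0,0,0,0,0,0],[0.6,0,0,0,0,0,0],[0.6,0,0,0,0,0,0],[0.6,0,0,0,0,0,0],[0.6,0,0,0,0,0,0],[0.6,0,0,0,0,0,0],[0.6,0,0,0,0,0,0],[0.8,0,0,-0.8,0,0,0],[0.8,0,0,-0.8,0,0,0],[0.8,0,0,-0.8,0,0,0],[0.8,0,0,-0.8,0,0,0]]}}

```text
time_s: 21.55
ee_pos: [0.5774, -0.2818, 0.2257]
eef_rot: [-3.142, -0.42, 1.817]
force: [0.4, -0.6, 0.1]
grip_width: 0.0748
grip_force: 0.0
```

```bash
python3 st2.py
python3 - <<'E'
from h import *
a=ctrl.camera("scene"); n=pickle.load(open("nest.pkl","rb"))
cv2.imwrite("pics/open.png",cv2.resize(a["color"][150:290,130:310],None,fx=3,fy=3,interpolation=cv2.INTER_CUBIC))
for d in ctrl.cut_out("housing",a): print(d["conf"],d["centre"])
E
```

```text
t 21.55 grasp nest [-0.2349 -0.0018  0.243 ] tilt -0.42 zy -0.002 ang 137.6 F [-0.7 -0.2  0.1] w 0.0748 0.0 q [-0.62  0.7   0.94  0.28  1.82 -0.84]
0.92 [225.6, 242.6]
0.74 [186.9, 235.7]
```

View pics/open.png

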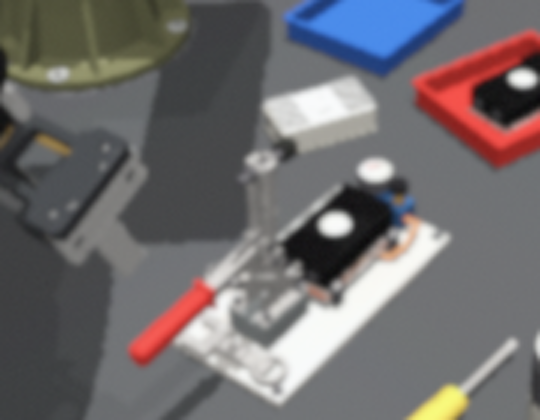

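The clamp stands fully open and the housing is in its nest, with its spot at (335,223) in the crop. I go above the housing.

>>> {"name": "move_arm", "arguments": {"increments": [[1,0.64,0,0.189,0,-0.052,0],[1,0.649,0,0.154,0,-0.052,0],[1,0.656,0,0.119,0,-0.053,0],[1,0.662,0,0.083,0,-0.052,0],[1,0.665,0,0.047,0,-0.053,0],[1,0.667,0,0.011,0,-0.052,0],[1,0.666,0,-0.025,0,-0.053,0],[1,0.664,0,-0.061,0,-0.052,0],[1,0,0,0,0,0,0]]}}

```text
time_s: 22.55
ee_pos: [0.5123, -0.0214, 0.2615]
eef_rot: [3.14, 0.001, 1.822]
force: [0.8, -0.5, -0.8]
grip_width: 0.094
grip_force: 0.0
```

```bash
python3 st2.py
```

```text
t 22.55 grasp nest [ 0.0413 -0.0031  0.2805] tilt 0.001 zy -0.001 ang 70.1 F [-0.7 -0.7 -0.8] w 0.094 0.0 q [-0.11  0.18  1.54 -0.    1.42 -0.36]
```

>>> {"name": "move_arm", "arguments": {"increments": [[1,-0.06,0,0.55,0,0,0],[1,0,0,0.55,0,0,0],[1,0,0,0.55,0,0,0],[1,0,0,0.55,0,0,0],[1,0,0,0.55,0,0,0],[1,0,0,0.55,0,0,0],[1,0,0,0.5,0,0,0],[1,0,0,0.4,0,0,0],[1,0,0,0.35,0,0,0],[0.4,0,0,0,0,0,0],[0.4,0,0,0,0,0,0],[0.4,0,0,0,0,0,0],[0.4,0,0,0,0,0,0],[0.4,0,0,0,0,0,0],[0.4,0,0,0,0,0,0],[0.4,0,0,0,0,0,0],[0.4,0,0,0,0,0,0],[0.4,0,0,0,0,0,0]], "force": 25}}

```text
time_s: 24.35
ee_pos: [0.5141, -0.0278, 0.0337]
eef_rot: [3.141, -0.001, 1.817]
force: [1.0, -0.7, 3.8]
grip_width: 0.0578
grip_force: 25.0
```

```bash
python3 st2.py
```

```text
t 24.35 grasp nest [ 0.0346 -0.0033  0.0527] tilt -0.001 zy -0.001 ang -8.1 F [-1.  -0.8  3.8] w 0.0578 24.971256852149963 q [-0.13  0.44  1.78  0.    0.93 -0.37]
```

>>> {"name": "move_arm", "arguments": {"increments": [[0.4,0,0,-0.1,0,0,0],[0.4,0,0,-0.2,0,0,0],[0.4,0,0,-0.4,0,0,0],[0.4,0,0,-0.5,0,0,0],[0.4,0,0,-0.6,0,0,0],[0.4,0,0,-0.6,0,0,0],[0.4,0,0,-0.6,0,0,0],[0.4,0,0,-0.4,0,0,0],[0.4,0,0,0,0,0,0]], "force": 35}}

```text
time_s: 25.25
ee_pos: [0.5146, -0.028, 0.2064]
eef_rot: [3.137, 0.001, 1.817]
force: [0.4, -0.7, -2.9]
grip_width: 0.0578
grip_force: 35.0
```

>>> {"name": "move_arm", "arguments": {"increments": [[0.4,0,0,0,0,0,0.1],[0.4,0,0,0,0,0,0.105],[0.4,0.4,0.146,0,0,0,0],[0.4,0.6,0.22,0,0,0,0],[0.4,0.8,0.29,0,0,0,0],[0.4,0.8,0.29,0,0,0,0],[0.4,0.8,0.29,0,0,0,0],[0.4,0.8,0.29,0,0,0,0],[0.4,0.8,0.29,0,0,0,0],[0.4,0.8,0.29,0,0,0,0],[0.4,0.65,0.24,0,0,0,0],[0.4,0,0,0,0,0,0]]}}

```text
time_s: 26.45
ee_pos: [0.6172, 0.3027, 0.2007]
eef_rot: [-3.138, -0.0, 1.615]
force: [-0.4, 0.3, -2.5]
grip_width: 0.0578
grip_force: 35.0
```

Run:
```python
from h import *
o=ctrl.get_obs(); print(o["ee_pos"],o["eef_rot"],o["force"],o["grip_width"])
a=ctrl.camera("scene")
for t in("housing","tray_green"):
  for d in ctrl.cut_out(t,a): print(t,d["conf"],d["centre"])
cv2.imwrite("pics/tray.png",cv2.resize(a["color"][90:260,270:430],None,fx=3.5,fy=3.5,interpolation=cv2.INTER_CUBIC))
```

```text
[0.61719358 0.30268863 0.20074742] [-3.13809757e+00 -4.52914008e-04  1.61525166e+00] [-0.42812329  0.28890441 -2.47150246] 0.057809532016059054
housing 0.95 [188.7, 237.9]
housing 0.61 [190.6, 304.0]
housing 0.56 [149.8, 357.3]
tray_green 0.86 [203.6, 350.2]
tray_green 0.83 [156.0, 254.8]
tray_green 0.28 [282.3, 102.4]
```

View pics/tray.png

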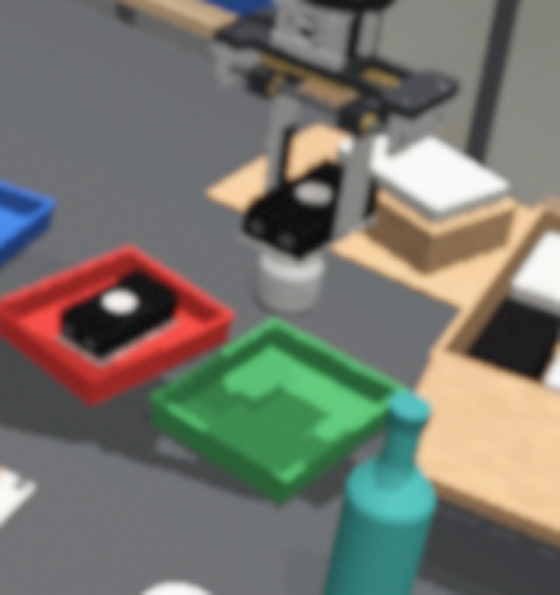

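The scene crop shows the housing held level over the green tray, which lies at (278,400) in the crop and agrees with the top-view fix. I lower it.

>>> {"name": "move_arm", "arguments": {"increments": [[0.4,-0.07,0.03,0.3,0,0,0],[0.4,0,0,0.5,0,0,0],[0.4,0,0,0.6,0,0,0],[0.4,0,0,0.6,0,0,0],[0.4,0,0,0.6,0,0,0],[0.4,0,0,0.4,0,0,0],[0.4,0,0,0.3,0,0,0],[0.4,0,0,0.2,0,0,0],[0.4,0,0,0.1,0,0,0],[0.4,0,0,0.05,0,0,0],[0.4,0,0,0,0,0,0]]}}

```text
time_s: 27.7
ee_pos: [0.6197, 0.2959, 0.0217]
eef_rot: [3.141, -0.001, 1.612]
force: [0.4, 0.8, -3.2]
grip_width: 0.058
grip_force: 35.0
```

Run:
```python
from h import *
o=ctrl.get_obs(); print(o["ee_pos"],o["eef_rot"],o["force"],o["grip_width"])
```

```text
[0.61969876 0.29591489 0.02172308] [ 3.14107806e+00 -1.25732340e-03  1.61177082e+00] [ 0.35323527  0.75294941 -3.16281761] 0.05803196179684931
```

Now 2 mm per row until contact.

>>> {"name": "move_arm", "arguments": {"increments": [[0.4,0,0,0.04,0,0,0],[0.4,0,0,0.04,0,0,0],[0.4,0,0,0.04,0,0,0],[0.4,0,0,0.02,0,0,0],[0.4,0,0,0,0,0,0]]}}

```text
time_s: 28.2
ee_pos: [0.6195, 0.2959, 0.0146]
eef_rot: [-3.142, -0.001, 1.612]
force: [-2.2, -1.4, 0.6]
grip_width: 0.058
grip_force: 35.0
```

>>> {"name": "move_arm", "arguments": {"increments": [[0.4,0,0,0.02,0,0,0],[0.4,0,0,0,0,0,0]]}}

```text
time_s: 28.4
ee_pos: [0.6195, 0.296, 0.0146]
eef_rot: [3.142, -0.001, 1.612]
force: [-7.3, -3.9, 10.5]
grip_width: 0.0575
grip_force: 35.0
```

>>> {"name": "move_arm", "arguments": {"increments": [[0.74,0,0,0,0,0,0],[0.74,0,0,0,0,0,0],[0.74,0,0,0,0,0,0],[0.74,0,0,0,0,0,0],[0.74,0,0,0,0,0,0],[0.74,0,0,-0.2,0,0,0],[0.74,0,0,-0.4,0,0,0],[0.74,0,0,-0.8,0,0,0],[0.74,0,0,-0.8,0,0,0],[0.74,0,0,-0.8,0,0,0],[0.74,0,0,-0.8,0,0,0],[0.74,-0.8,-0.2,0,0,0,0],[0.74,-0.8,-0.2,0,0,0,0],[0.74,-0.8,-0.2,0,0,0,0],[0.74,-0.8,-0.2,0,0,0,0],[0.74,0,0,0,0,0,0]]}}

```text
time_s: 30.0
ee_pos: [0.5857, 0.1304, 0.2045]
eef_rot: [3.141, -0.001, 1.608]
force: [0.2, 0.2, -0.4]
grip_width: 0.0695
grip_force: 0.0
```

Run:
```python
from h import *
o=ctrl.get_obs(); print(o["ee_pos"],o["force"],o["grip_width"])
a=ctrl.camera("scene"); b=ctrl.camera("top")
cv2.imwrite("pics/end.png",cv2.resize(np.hstack([a["color"][130:310,80:400],b["color"][90:270,100:420]]),(800,225),interpolation=cv2.INTER_AREA))
for c,z in((a,.036),(b,.036)):
  for d in ctrl.cut_out("housing",c): print(d["conf"],d["centre"],hit(c,d["centre"],z).round(3))
```

```text
[0.5856971  0.13039459 0.20446274] [ 0.20229219  0.23099939 -0.41015525] 0.06948453649632459
0.95 [188.1, 240.1] [0.361 0.089 0.036]
0.6 [205.2, 347.1] [0.629 0.275 0.036]
0.56 [139.8, 157.0] [0.61  0.315 0.036]
```

View pics/end.png

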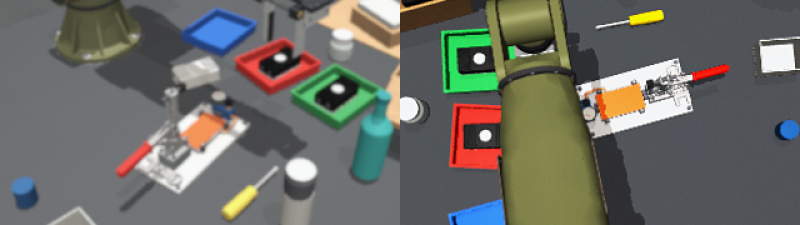

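The final view shows the housing flat in the green tray, at (337,93) on the left and (480,58) on the right. The clamp is open, the bare orange seal shows in the nest, and the other things are in place.

```bash
python3 -c "
from station import ctrl
print(ctrl.hand_in())"
```

```text
the job is handed in; nothing more can be done
None
```

The job is handed in with no verdict reported: the clamp stayed locked, out of the gripper, for over two seconds (on the second try, after the handle slipped on the first), then was swung fully back open, and the housing lies flat and back up in the green tray.

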